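Tip the cuvette case out of the packed rack

TASK

Take the blue cuvette case, the one with the yellow pull rib, out of the tightly packed rack: tip its top forward out of the row, draw it up over the front lip, and stand it upright in the middle of the green mat without dropping it. Leave the four neighbouring cartons standing in their places and everything else on the bench as it is.

Things in the scene. Friction and masses are not known exactly. Their poses are not given: they have to be found in the camera images.
- case_pull (a point): Middle of the upright yellow pull rib on the blue cuvette case. Rib 36 mm long (along x), 14 mm thick (y), standing 36 mm above the case's flat top; this point is 22 mm above that top and 18 mm in front (-x) of the case's centre. Axes: z up the case, -x its front, y across its thickness.
- case_mid (a point): Centre of the blue case's box, half-way up (75 mm above its underside). Box 100 mm deep (x, front is -x) x 40 mm thick (y) x 150 mm tall (z), about 0.3 to 0.55 kg. It is the only item in the row with a rib, and stands in one of the three middle places of five; about 1.5 mm of play to each neighbour.
- rack: Fixed grey file rack. Origin on the bench under the row's middle; -x is its front (robot side), y runs along the row. Rack floor at z = 8 mm; five items stand on it at 41.5 mm pitch, centred at x = 0, fronts at x = -50 mm. Rear stop at x = 79 mm reaches z = 38 mm; end panels (inner faces y = +-104 mm) reach z = 128 mm, rear posts at x = 62 to 88 mm carry the shelf board.
- rack_lip (a point): Middle of the inner top edge of the rack's fixed front lip: x = -53, z = 52 mm in the rack's frame, rack axes. The lip is 6 mm thick, runs along the whole row and stands 44 mm above the rack floor, 3 mm in front of the items. Sliding straight forward is blocked by it.
- board_edge (a point): Middle of the lower front edge of the fixed white shelf board over the row: x = 10, z = 198 mm in the rack's frame. The board runs 80 mm to the rear, +-134 mm along y, 18 mm thick; bottles on it reach z = 318 mm. It is 40 mm above the case's top, behind the rib: a gripper held vertical would strike it, and lifting the case straight up over the lip is blocked. The row's front half is open above.
- mat_top (a point): Centre of the top face of the square green mat, 160 x 160 mm with a white border line, 5 mm thick, fixed flat on the bench; x, y along its sides, z up.
- carton_a_mid (a point): Neighbour in the row: brown cardboard carton, 146 mm tall, 100 mm deep x 40 mm thick; point on its centre line 70 mm above its underside, z up along it.
- carton_b_mid (a point): Neighbour in the row: white carton with a green band, 142 mm tall, 100 mm deep x 40 mm thick; point on its centre line 70 mm above its underside, z up along it.
- carton_c_mid (a point): Neighbour in the row: grey carton, 148 mm tall, with a pale band, 100 mm deep x 40 mm thick; point on its centre line 70 mm above its underside, z up along it.
- carton_d_mid (a point): Neighbour in the row: white carton with a red band, 140 mm tall, 100 mm deep x 40 mm thick; point on its centre line 70 mm above its underside, z up along it.
- bottle_mid (a point): Amber bottle, 60 mm diameter, 130 mm tall, standing loose on the bench beyond the mat; point half-way up its axis.
- beaker_mid (a point): Small glass beaker, 70 mm diameter, 85 mm tall, loose on the bench; point half-way up its axis.
- flask_mid (a point): Clear conical flask, 80 mm base diameter, 125 mm tall, loose on the bench; point half-way up its axis.
Things that resemble listed ones, but are neither listed nor needed, are in the scene too. Of the things like the part that bears carton_a_mid, leave any that is orange; of the rest the smaller one is meant.

How it is judged:
By the outcome, as a careful person would: the job done as asked, in the order asked, and still so for the second after the job is handed in, with the robot touching nothing.
It also fails if it takes over 48 s, if anything falls off the work surface, if the arm or the gripper's body presses on something with over 40 N, if the wrist force passes 120 N, or if a joint passes its speed limit or range.

ROBOT

A 6-joint arm with a two-finger parallel gripper is mounted at the origin on the work surface. World frame = base frame: x ahead of the robot, y to its left, z up, the work surface at z = 0. Lengths are in m, angles in rad, forces in N, time in s.
With the tool pointing down it reaches from about 0.25 to 0.775 m from the base axis. Payload 4 kg.
Tool frame: the origin (TCP) lies at the very end of the fingers, on their centre line; the grasp point (between the pads) lies hold_point_z behind it (hold_point_z is the distance from the TCP to the grasp point, in m); z points along the fingers, y is the direction in which the jaws open and shut (so a half turn about z gives the same grasp; the last joint's range is limited). The gripper opens to 94 mm and grips with 3 to 60 N. Pads are 16 mm wide; open, the fingers measure 119 mm over their backs; the gripper's body (75 mm by 177 mm) begins 78 mm behind the grasp point.
Start: joints at [-1.224, 0.087, 1.371, -0, 1.684, -0.103], TCP at [0.239, -0.495, 0.206] pointing down, gripper open.
Joint ranges: [-3.1, 3.1], [-0.76, 2.03], [0.27, 2.55], [-1.08, 4.22], [0.17, 2.65], [-2.57, 2.57]. Speed limits (rad/s): [2.79, 2.79, 3.14, 3.14, 3.14, 3.14].

INTERFACE

Orientations are given as [roll, pitch, yaw] about the fixed x, y, z axes, in that order (R = Rz(yaw) Ry(pitch) Rx(roll)).
In Python, from bench import * gives the robot as it stands.
- The arm moves only by the tool step_arm, never from a script. Its argument "increments" is text: rows parted by semicolons, each of 6 numbers parted by spaces: the shift along the tool's x, y, z in cm, then the turn, a rotation vector about the tool's x, y, z in rad. A call has 1 to 5 rows; each row shifts and turns the commanded pose from where the row before left it, along the tool's axes as they then stand; what a row does not reach is not made up. A row lasts 1/10 s, in which the tool goes at most 50 mm and 8.59 degrees, less where a joint would pass 70% of its speed; a pose out of reach is approached as far as the arm can. A call is refused whole if a number of a shift passes 5 or a number of a turn 0.15, either way. A call with a gripper value outside its range is refused whole. "claw" is the gripper's target within -1 to 1 (shut at 1, half-way at 0, fully open at -1), set as the call begins (left out, the last holds). The fingers move at their own pace and stop on an object; the grip force is fixed at half the most. Time passes only in rows, so rows that do not move let the fingers close. It gives the time, the measured TCP pose, the force and the opening at its end, in the units of the state.
- get_obs(): the state, without advancing time (a new reading comes with each control period).
- snapshot(name): name is "scene" or "top"; returns the picture (384x512x3 uint8, red, green, blue); there is no depth.
- calibration(name): a dict with "camera_matrix" (3x3 intrinsics, pixels), "eye" and "orientation" of the camera in the world. Camera axes: x right, y up, looking along -z (the intrinsics and any distortion apply to the point x, -y, -z); pixel columns grow to the right and rows downward; lengths in m; the calibration is good to about 2 mm. A picture is of the moment at which its call begins. calibration takes no time and is no camera call.
- close_job(): hands the job in, once; it reports no verdict.
The state is a dict: "time": time; "joint_positions": joint angles; "qvel": joint speeds; "joint_torque": joint torques, N m; "tool_pos": TCP position; "ee_rot": TCP orientation; "wrist_force": force on the tool from outside, world axes, zero at the start; "wrist_torque": the same for the moment, N m; "width": finger opening in m.
Only numpy, scipy, OpenCV 4.12 (cv2) and the standard library are available. Lean on these libraries where they do the work, as an engineer would, in place of code of your own. Each camera call takes 0.05 s, during which the arm holds its last target. There are 200 camera calls.

## Working session

There is one attempt and no reset: what is moved stays moved. The work goes in short steps, Python scripts to look and compute and a tool call to move; the robot and the scene stay as the last step left them, time stands still between calls to the robot, and variables do not carry over. Pictures are saved under pics/ and viewed, about 8 in all and at most 12, crops included, and the job is handed in when it is done.

Besides the shell and the picture viewer there is one more tool, called after "Emit:" by a JSON object that holds its "fn" and its "kwargs". step_arm: Moves the arm, as the interface text tells. Its arguments: {"type":"object","properties":{"increments":{"type":"string"},"claw":{"type":"number"}},"required":["increments"]}

```bash
mkdir -p pics; ls; python3 - <<'E'
from bench import *
import cv2
for n in("scene","top"):
    cv2.imwrite(f"pics/{n}0.png",snapshot(n)[:,:,::-1]); print(calibration(n))
o=get_obs();print(o)
E
```

```text
pics
{'camera_matrix': array([[428.99436953,   0.        , 259.94557701],
       [  0.        , 428.99436953, 190.3023707 ],
       [  0.        ,   0.        ,   1.        ]]), 'eye': array([ 1.69395818, -0.63971807,  0.93162472]), 'orientation': array([0.99886586, 0.01514722, 1.09597636])}
{'camera_matrix': array([[414.81635084,   0.        , 251.97577066],
       [  0.        , 414.81635084, 189.75189162],
       [  0.        ,   0.        ,   1.        ]]), 'eye': array([ 0.29052244, -0.05990813,  1.53846734]), 'orientation': array([ 0.19579788,  0.00693176, -1.58855586])}
{'time': 0.1, 'joint_positions': array([-1.22409374e+00,  8.79004637e-02,  1.37207649e+00, -1.10134677e-05,
        1.68361628e+00, -1.03122137e-01]), 'qvel': array([ 0.00091474, -0.00134109, -0.00295948, -0.00068486, -0.00146182,
       -0.00129865]), 'joint_torque': array([ 2.45481890e-03, -3.41252017e+01, -3.03302085e+01,  7.20873917e-02,
        3.03960289e-02, -8.74652005e-05]), 'tool_pos': array([ 0.23895762, -0.49483176,  0.20442416]), 'ee_rot': array([-3.13960158e+00, -1.95050526e-04,  4.49823306e-01]), 'wrist_force': array([ 0.00368707, -0.44699001,  0.19808188]), 'wrist_torque': array([ 0.01920203, -0.00895469,  0.02739449]), 'width': 0.09428728310280453}
```

View pics/scene0.png

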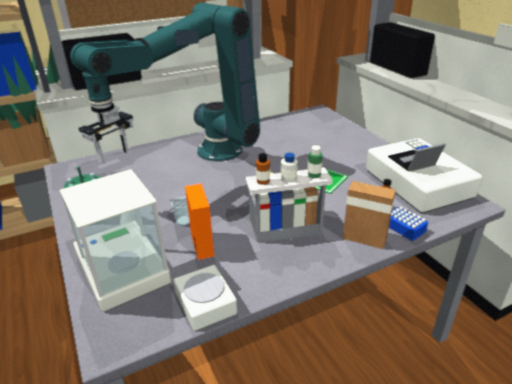

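View pics/top0.png

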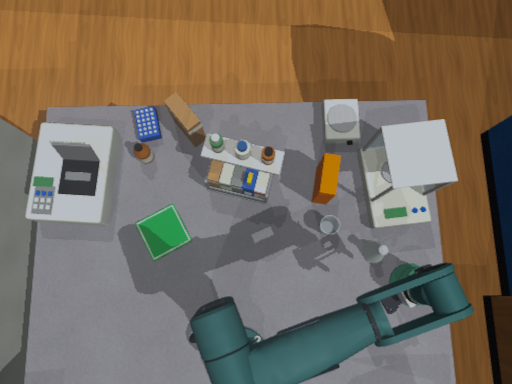

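The scene view looks at the rack from behind: rack (290,205), mat (335,180). In the top view the rack is at (240,175), with a blue case and yellow rib at about (250,180), and the mat is at (164,232). There are three brown/orange carton-like things: the small brown one in the row (215,172), a large brown one at (185,120), and an orange one at (327,178). The one in the row is the small, non-orange one, so it fits carton_a. I'll confirm with an enlarged crop.

```bash
cat > h.py <<'E'
import numpy as np, cv2
from scipy.spatial.transform import Rotation as R
from bench import *
def cam(n):
    c=calibration(n); return c["camera_matrix"],np.array(c["eye"]),R.from_euler("xyz",c["orientation"]).as_matrix()
def proj(n,P):
    K,e,M=cam(n); q=(np.atleast_2d(P)-e)@M*[1,-1,-1]; u=q@K.T; return u[:,:2]/u[:,2:]
def ray(n,px,z):
    K,e,M=cam(n); px=np.atleast_2d(px).astype(float)
    d=(np.c_[px,np.ones(len(px))]@np.linalg.inv(K).T*[1,-1,-1])@M.T
    return e+d*((z-e[2])/d[:,2])[:,None]
E
python3 - <<'E'
import cv2,numpy as np
from h import *
a=cv2.imread("pics/top0.png")
c=cv2.resize(a[130:210,195:295],None,fx=6,fy=6,interpolation=cv2.INTER_CUBIC)
m=cv2.resize(a[200:264,130:196],None,fx=3,fy=3,interpolation=cv2.INTER_CUBIC)
out=np.zeros((480,800,3),np.uint8); out[:,:600]=c; out[:192,600:798]=m
cv2.imwrite("pics/crop1.png",out)
hsv=cv2.cvtColor(a,cv2.COLOR_BGR2HSV)
g=cv2.inRange(hsv,(45,120,60),(75,255,255)); g[:190]=0; g[:, :120]=0; g[:,210:]=0
print("mat",ray("top",cv2.minAreaRect(cv2.findNonZero(g))[0],.005), np.round(ray("top",cv2.boxPoints(cv2.minAreaRect(cv2.findNonZero(g))),.005),3))
y=cv2.inRange(hsv,(22,150,120),(35,255,255)); y[:130]=0;y[210:]=0;y[:,:195]=0;y[:,295:]=0
r=cv2.minAreaRect(cv2.findNonZero(y)); print(r, ray("top",r[0],.186))
E
```

```text
mat [[0.44233607 0.27784677 0.005     ]] [[0.477 0.386 0.005]
 [0.549 0.245 0.005]
 [0.408 0.17  0.005]
 [0.338 0.31  0.005]]
((249.4716796875, 177.8490447998047), (3.5713741779327393, 10.164681434631348), 15.945395469665527) [[ 0.59962207 -0.04764847  0.186     ]]
```

View pics/crop1.png

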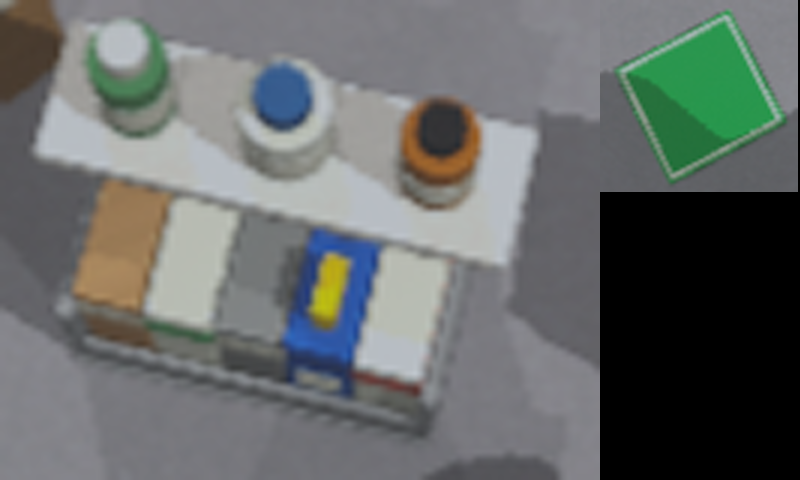

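Confirmed. From +y to −y the row is brown (carton_a), white/green, grey, blue case with yellow rib (crop 330,290), white/red. The bench's large brown box and the orange box are not it. The mat is clear. Next I fit the rack pose to known points.

```bash
python3 - <<'E'
from h import *
import bench
from scipy.optimize import least_squares
print([k for k in dir(bench) if not k.startswith('_')], getattr(bench,'hold_point_z',None))
C=np.array([(36,155),(508,265),(538,125),(75,22),(289,341),(352,362),(78,297),(432,375),(383,245),(290+22,228)],float)
px=np.array([195,130])+(C+.5)/6-.5
P=np.array([(10,134,216),(10,-134,216),(90,-134,216),(90,134,216),(-50,-21.5,158),(-50,-61.5,158),(-50,103,154),(-50,-103,148),(10,-61.5,158),(10,-21.5,158)])/1e3
use=[0,1,2,3,4,5,6,7]
def tf(p,P): c,s=np.cos(p[2]),np.sin(p[2]); return np.c_[p[0]+c*P[:,0]-s*P[:,1],p[1]+s*P[:,0]+c*P[:,1],P[:,2]]
f=lambda p:(proj("top",tf(p,P[use]))-px[use]).ravel()
r=least_squares(f,[.6,0,-.2],loss='soft_l1'); print(r.x,np.round(r.fun.reshape(-1,2),1).tolist())
print("pull",tf(r.x,np.array([[-.018,-.0415,.180]])))
print("board-edge px in scene",np.round(proj("scene",tf(r.x,P)),1).tolist())
# annotate scene crop & rib check
a=cv2.imread("pics/scene0.png")
q=proj("scene",tf(r.x,P))
c=cv2.resize(a[140:250,230:350],None,fx=5,fy=5,interpolation=cv2.INTER_CUBIC)
for u in q: cv2.circle(c,tuple(int(v) for v in ((u-[230,140]+.5)*5)),3,(0,0,255),1)
t=cv2.imread("pics/top0.png")[130:210,195:295]
rib=np.array([(x,y,z) for z in(158,194) for x,y in((-36,-48.5),(0,-48.5),(0,-34.5),(-36,-34.5))])/1e3
t=cv2.resize(t,None,fx=6,fy=6,interpolation=cv2.INTER_CUBIC)
for u in proj("top",tf(r.x,np.r_[P,rib])): cv2.circle(t,tuple(int(v) for v in ((u-[195,130]+.5)*6)),3,(255,0,255),1)
cv2.imwrite("pics/fit_s.png",c);cv2.imwrite("pics/fit_t.png",t)
E
```

```text
['IKError', 'calibration', 'close_job', 'get_obs', 'hold_point_z', 'snapshot'] 0.0188
[ 0.62900295 -0.01481467 -0.24788274] [[-0.0, 0.1], [0.5, -0.4], [0.7, 0.1], [-0.5, -0.2], [-0.2, 0.4], [0.8, -0.5], [-0.4, -0.1], [-0.7, 0.6]]
pull [[ 0.60137103 -0.05062985  0.18      ]]
board-edge px in scene [[323.3, 166.7], [245.0, 177.0], [250.0, 189.9], [331.9, 178.7], [273.9, 178.5], [262.7, 180.0], [308.0, 174.9], [251.0, 184.0], [266.8, 189.0], [278.4, 187.4]]
```

View pics/fit_t.png

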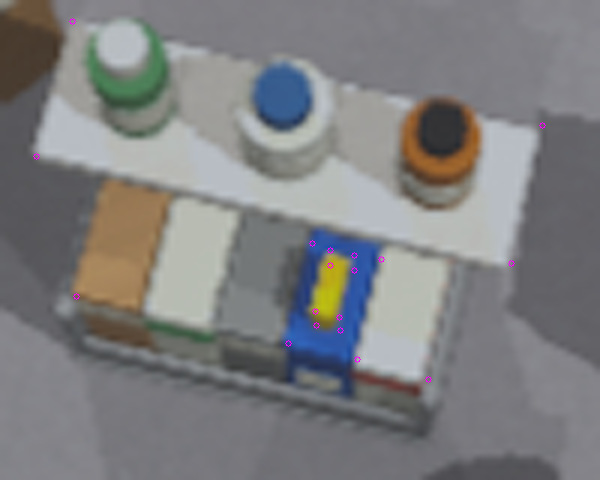

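View pics/fit_s.png

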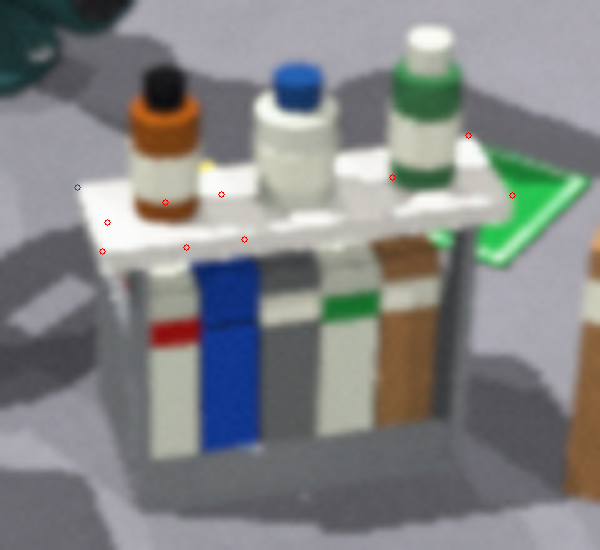

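```bash
cat >> h.py <<'E'
from scipy.spatial.transform import Slerp
RK=np.array([.6290,-.0148,-.2479]); PH=np.radians(30)
Rr=R.from_euler("z",RK[2])
def rk(p): return np.array([RK[0],RK[1],0])+Rr.apply(p)   # rack frame (m) -> world
def rot(t): # tool leaning t toward the front, in rack frame
    s,c=np.sin(t),np.cos(t); return Rr*R.from_matrix(np.array([[-c,0,s],[0,1,0],[-s,0,-c]]))
def cur():
    o=get_obs(); return np.array(o["tool_pos"]),R.from_euler("xyz",o["ee_rot"]),o
def plan(p,q,wps):
    out=[]
    for P,Q,N in wps:
        p0,S=p.copy(),Slerp([0,1],R.concatenate([q,Q]))
        for k in range(1,N+1):
            sh=np.round(q.inv().apply(p0+(P-p0)*k/N-p)*100,2); tu=np.round((q.inv()*S(k/N)).as_rotvec(),3)
            p=p+q.apply(sh/100); q=q*R.from_rotvec(tu); out.append(np.r_[sh,tu])
    for i in range(0,len(out),5): print("; ".join(" ".join(f"{v+0:g}" for v in r) for r in out[i:i+5]))
    print("end",p.round(4))
E
python3 - <<'E'
from h import *
a=cv2.imread("pics/top0.png").astype(float)[130:210,195:295]
w=np.clip(np.minimum(a[:,:,1],a[:,:,2])-a[:,:,0]-40,0,None); w[:, :35]=0
w[:,:]*= (np.indices(w.shape)[1]<64)&(np.indices(w.shape)[1]>48)&(np.indices(w.shape)[0]>35)&(np.indices(w.shape)[0]<60)
yy,xx=np.indices(w.shape); obs=np.array([(w*xx).sum(),(w*yy).sum()])/w.sum()+[195,130]
rib=np.array([rk(np.array((x,y,z))/1e3) for z in(158,194) for x,y in((-36,-48.5),(0,-48.5),(0,-34.5),(-36,-34.5))])
h=cv2.convexHull((proj("top",rib)*100).astype(np.int32)); m=cv2.moments(h); pr=np.array([m['m10'],m['m01']])/m['m00']/100
d=ray("top",obs,.185)-ray("top",pr,.185); print(obs,pr,"offset rack mm",Rr.inv().apply(d)*1e3)
p,q,o=cur(); g=rk([-.018,-.0405,.180]); z=rot(PH).apply([0,0,1]); tcp=g+z*hold_point_z
print("grasp tcp",tcp)
plan(p,q,[(np.array([.42,-.20,.40]),rot(0),20),(tcp-z*.10,rot(PH),10)])
E
```

```text
[249.470981   177.81869543] [250.36173079 177.91402479] offset rack mm [[-0.35693634  2.9776515   0.        ]]
grasp tcp [ 0.61072547 -0.05195174  0.16371872]
1.46 -0.94 -0.98 0 0 -0.122; 1.56 -0.75 -0.97 0 0 -0.122; 1.63 -0.55 -0.98 0 0 -0.123; 1.7 -0.36 -0.97 0 -0.001 -0.122; 1.72 -0.14 -0.98 0 0 -0.122
1.73 0.07 -0.98 0 0 -0.122; 1.71 0.28 -0.98 0 0 -0.122; 1.66 0.48 -0.97 0 0 -0.123; 1.59 0.69 -0.98 0 0 -0.122; 1.49 0.87 -0.98 0 0 -0.122
1.38 1.05 -0.98 0 -0.001 -0.122; 1.24 1.21 -0.97 0 0 -0.122; 1.08 1.35 -0.98 0 0 -0.123; 0.91 1.47 -0.98 0 0 -0.122; 0.72 1.57 -0.98 0 0 -0.122
0.52 1.65 -0.98 0 0 -0.122; 0.33 1.7 -0.98 0 -0.001 -0.122; 0.11 1.72 -0.98 -0.001 0 -0.122; -0.1 1.73 -0.97 0 0 -0.123; -0.31 1.7 -0.98 0 0 -0.122
-0.99 1.9 1.5 0 -0.052 0; -0.9 1.91 1.54 0 -0.053 0; -0.83 1.9 1.6 0 -0.052 0; -0.74 1.9 1.63 0 -0.052 0; -0.65 1.9 1.67 0 -0.053 0
-0.57 1.91 1.7 0 -0.052 0; -0.47 1.9 1.73 0 -0.052 0; -0.39 1.9 1.75 0 -0.053 0; -0.29 1.9 1.77 0 -0.052 0; -0.2 1.91 1.78 0 -0.053 0
end [ 0.5623 -0.0396  0.2503]
```

Emit:
{"fn": "step_arm", "kwargs": {"increments": "1.46 -0.94 -0.98 0 0 -0.122; 1.56 -0.75 -0.97 0 0 -0.122; 1.63 -0.55 -0.98 0 0 -0.123; 1.7 -0.36 -0.97 0 -0.001 -0.122; 1.72 -0.14 -0.98 0 0 -0.122", "claw": 0.1}}

```text
time: 0.6
tool_pos: [0.2845, -0.4206, 0.254]
ee_rot: [-3.14, 0.0, 1.066]
wrist_force: [0.4, 0.6, 0.1]
width: 0.0575
```

Emit:
{"fn": "step_arm", "kwargs": {"increments": "1.73 0.07 -0.98 0 0 -0.122; 1.71 0.28 -0.98 0 0 -0.122; 1.66 0.48 -0.97 0 0 -0.123; 1.59 0.69 -0.98 0 0 -0.122; 1.49 0.87 -0.98 0 0 -0.122"}}

```text
time: 1.1
tool_pos: [0.3297, -0.3469, 0.3029]
ee_rot: [-3.14, -0.0, 1.677]
wrist_force: [0.2, -1.1, 0.0]
width: 0.0423
```

Emit:
{"fn": "step_arm", "kwargs": {"increments": "1.38 1.05 -0.98 0 -0.001 -0.122; 1.24 1.21 -0.97 0 0 -0.122; 1.08 1.35 -0.98 0 0 -0.123; 0.91 1.47 -0.98 0 0 -0.122; 0.72 1.57 -0.98 0 0 -0.122"}}

```text
time: 1.6
tool_pos: [0.375, -0.2731, 0.3517]
ee_rot: [-3.14, 0.0, 2.288]
wrist_force: [-0.9, -0.5, 0.4]
width: 0.0425
```

Emit:
{"fn": "step_arm", "kwargs": {"increments": "0.52 1.65 -0.98 0 0 -0.122; 0.33 1.7 -0.98 0 -0.001 -0.122; 0.11 1.72 -0.98 -0.001 0 -0.122; -0.1 1.73 -0.97 0 0 -0.123; -0.31 1.7 -0.98 0 0 -0.122"}}

```text
time: 2.1
tool_pos: [0.4202, -0.1994, 0.4005]
ee_rot: [-3.141, 0.0, 2.899]
wrist_force: [0.6, -0.2, -0.5]
width: 0.0423
```

Emit:
{"fn": "step_arm", "kwargs": {"increments": "-0.99 1.9 1.5 0 -0.052 0; -0.9 1.91 1.54 0 -0.053 0; -0.83 1.9 1.6 0 -0.052 0; -0.74 1.9 1.63 0 -0.052 0; -0.65 1.9 1.67 0 -0.053 0"}}

```text
time: 2.6
tool_pos: [0.4915, -0.1194, 0.3246]
ee_rot: [-3.14, 0.265, 2.894]
wrist_force: [-0.1, -0.3, 0.3]
width: 0.0424
```

Emit:
{"fn": "step_arm", "kwargs": {"increments": "-0.57 1.91 1.7 0 -0.052 0; -0.47 1.9 1.73 0 -0.052 0; -0.39 1.9 1.75 0 -0.053 0; -0.29 1.9 1.77 0 -0.052 0; -0.2 1.91 1.78 0 -0.053 0"}}

```text
time: 3.1
tool_pos: [0.5625, -0.0393, 0.2497]
ee_rot: [-3.14, 0.527, 2.895]
wrist_force: [-0.1, 0.3, -0.6]
width: 0.0423
```

```bash
python3 - <<'E'
from h import *
import cv2
p,q,o=cur(); print(o["time"],p,o["joint_positions"].round(2),o["width"],o["wrist_force"].round(1),(rot(PH).inv()*q).as_rotvec().round(4))
t=snapshot("top")[:,:,::-1]; s=snapshot("scene")[:,:,::-1]
for n,im in(("top",t),("scene",s)): print(n,proj(n,p),proj(n,p-q.apply([0,0,.1])))
c=cv2.resize(t[130:210,195:295],None,fx=5,fy=5,interpolation=cv2.INTER_CUBIC)
e=cv2.resize(s[110:210,240:320],None,fx=4,fy=4,interpolation=cv2.INTER_CUBIC)
out=np.zeros((400,820,3),np.uint8);out[:,:500]=c;out[:,500:]=e;cv2.imwrite("pics/pre.png",out[:,:800])
g=rk([-.018,-.039,.180]); z=rot(PH).apply([0,0,1]); tcp=g+z*hold_point_z
plan(p,q,[(tcp-z*.05,rot(PH),5),(tcp,rot(PH),5)])
E
```

```text
3.1 [ 0.56253615 -0.03930115  0.24974071] [-0.13 -0.27  1.71 -0.06  1.18 -1.45] 0.04226267450700906 [-0.1  0.3 -0.6] [ 0.001  -0.0031 -0.0008]
top [[246.77889261 184.81782315]] [[242.25310069 195.01674277]]
scene [[267.97475516 154.65871738]] [[264.2754395  125.01842926]]
0 0.02 0.99 0 0.001 0; 0 0.02 0.99 0 0 0; 0 0.03 0.98 -0.001 0.001 0; 0 0.02 0.99 0 0.001 0.001; 0 0.02 0.99 0 0 0
0 0 1 0 0 0; 0 0 1 0 0 0; 0 0 1 0 0 0; 0 0 1 0 0 0; 0 0 1 0 0 0
end [ 0.6111 -0.0505  0.1637]
```

View pics/pre.png

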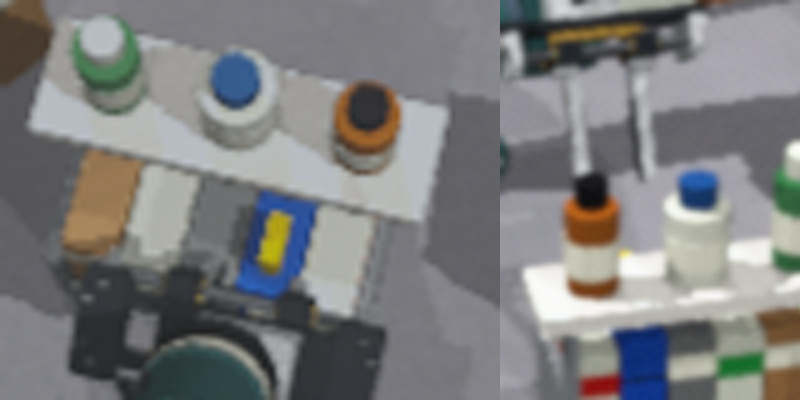

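The view shows the gripper in front of the row, its wide side along the row, with the board and bottles clear behind. The fingers straddle the line of the yellow rib (crop 275,240). Now I move in.

Emit:
{"fn": "step_arm", "kwargs": {"increments": "0 0.02 1 0 0 0; 0 0.02 1 0 0 0; 0 0.03 1 0 0.003 0; 0 0.02 1 0 0 0; 0 0.02 1 0 0 0"}}

```text
time: 3.7
tool_pos: [0.5875, -0.0459, 0.2068]
ee_rot: [-3.14, 0.522, 2.894]
wrist_force: [-0.1, -0.9, -0.1]
width: 0.0423
```

Emit:
{"fn": "step_arm", "kwargs": {"increments": "0 0 1 0 0 0; 0 0 1 0 0 0; 0 0 1 0 0 0; 0 0 1 0 0 0; 0 0 0.9 0 0 0"}}

```text
time: 4.2
tool_pos: [0.6109, -0.0513, 0.1641]
ee_rot: [-3.14, 0.522, 2.895]
wrist_force: [-0.8, -0.4, -0.4]
width: 0.0425
```

```bash
python3 - <<'E'
from h import *
import cv2
p,q,o=cur(); print(o["time"],p,o["wrist_force"].round(1),(rot(PH).inv()*q).as_rotvec().round(4))
g=rk([-.018,-.039,.180])+rot(PH).apply([0,0,hold_point_z]); print("err rack mm",Rr.inv().apply(p-g)*1e3)
E
```

```text
4.2 [ 0.61090159 -0.05129918  0.1640829 ] [-0.8 -0.4 -0.4] [ 0.0012  0.0018 -0.0008]
err rack mm [ 0.010622   -0.82417611  0.36417846]
```

Aligned within 1 mm with no contact. I shift 0.06 cm along y and close in stages.

Emit:
{"fn": "step_arm", "kwargs": {"increments": "0 0.06 0 0 0 0; 0 0 0 0 0 0; 0 0 0 0 0 0", "claw": 0.6}}

```text
time: 4.5
tool_pos: [0.611, -0.0506, 0.1657]
ee_rot: [-3.14, 0.523, 2.895]
wrist_force: [0.7, -0.7, -0.2]
width: 0.022
```

Emit:
{"fn": "step_arm", "kwargs": {"increments": "0 0 0 0 0 0; 0 0 0 0 0 0; 0 0 0 0 0 0; 0 0 0 0 0 0", "claw": 1}}

```text
time: 4.9
tool_pos: [0.611, -0.0507, 0.1658]
ee_rot: [-3.14, 0.523, 2.894]
wrist_force: [-1.9, -0.9, 1.5]
width: 0.0135
```

```bash
cat >> h.py <<'E'
def tip(p0,th,s,up=.0015):  # tcp after lift `up`, tip th about lip, draw s along case axis (p0 = tcp at th=0)
    L=rk([-.053,0,.052]); v=Rr.inv().apply(p0+[0,0,up]-L)
    c,k=np.cos(th),np.sin(th); w=np.array([c*v[0]-k*v[2]-k*s, v[1], k*v[0]+c*v[2]+c*s])
    return L+Rr.apply(w)
E
python3 - <<'E'
from h import *
p,q,o=cur(); print(p.tolist(),(rot(PH).inv()*q).as_rotvec())
D=np.radians
plan(p,q,[(p+[0,0,.0015],q,1)]+[(tip(p,D(2*k),0),rot(PH+D(2*k)),1) for k in range(1,16)]+[(tip(p,D(30),.08),rot(PH+D(30)),9)])
E
```

```text
[0.610991909527991, -0.05068898692590006, 0.16581177582243553] [ 0.00104886  0.00014432 -0.00068221]
-0.07 0 -0.13 0 0 0; 0.27 0 -0.33 -0.001 -0.035 0.001; 0.28 0 -0.33 0 -0.035 0; 0.28 0 -0.33 0 -0.035 0; 0.27 0 -0.33 0 -0.035 0
0.28 0 -0.33 0 -0.035 0; 0.28 0 -0.33 0 -0.035 0; 0.27 0 -0.33 0 -0.034 0; 0.28 0 -0.33 0 -0.035 0; 0.28 0 -0.33 0 -0.035 0
0.27 0 -0.33 0 -0.035 0; 0.28 0 -0.34 0 -0.035 0; 0.28 0 -0.33 0 -0.035 0; 0.28 0 -0.33 0 -0.035 0; 0.27 0 -0.33 0 -0.035 0
0.28 0 -0.33 0 -0.035 0; -0.44 0 -0.77 0 0 0; -0.45 0 -0.77 0 0 0; -0.44 0 -0.77 0 0 0; -0.45 0 -0.77 0 0 0
-0.44 0 -0.77 0 0 0; -0.45 0 -0.77 0 0 0; -0.44 0 -0.77 0 0 0; -0.45 0 -0.77 0 0 0; -0.44 0 -0.76 0 0 0
end [ 0.5106 -0.0253  0.2433]
```

Emit:
{"fn": "step_arm", "kwargs": {"increments": "-0.07 0 -0.13 0 0 0; 0.27 0 -0.33 -0.001 -0.035 0.001; 0.28 0 -0.33 0 -0.035 0; 0.28 0 -0.33 0 -0.035 0; 0.27 0 -0.33 0 -0.035 0"}}

```text
time: 5.4
tool_pos: [0.5935, -0.0463, 0.1697]
ee_rot: [-3.141, 0.659, 2.894]
wrist_force: [-0.1, -0.3, -2.4]
width: 0.0141
```

```bash
python3 - <<'E'
from h import *
p,q,o=cur(); print(o["time"],Rr.inv().apply(o["wrist_force"]).round(1),o["wrist_torque"].round(2),o["width"],(rot(PH).inv()*q).as_rotvec().round(3)); p0=np.array([.610992,-.050689,.165812])
print(Rr.inv().apply(p-tip(p0,np.radians(8),0))*1e3)
cv2.imwrite("pics/tip1.png",cv2.resize(snapshot("scene")[150:250,230:350,::-1],None,fx=4,fy=4,interpolation=cv2.INTER_CUBIC))
E
```

```text
5.4 [-0.1 -0.3 -2.4] [ 0.22  0.51 -0.03] 0.014106691543105477 [ 0.    -0.136  0.   ]
[-1.57339053 -0.06384438 -2.65190983]
```

View pics/tip1.png

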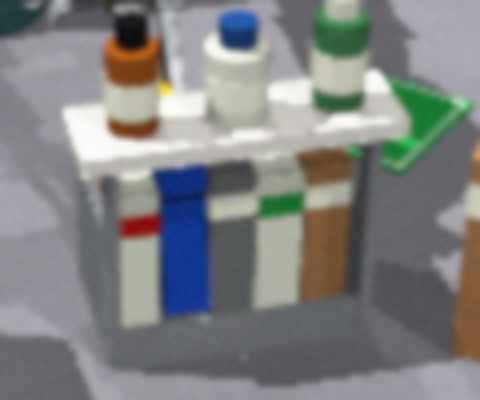

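The blue case is starting to tip and the neighbours are unchanged. Wrist forces are about 2 N. I continue with a small upward correction.

Emit:
{"fn": "step_arm", "kwargs": {"increments": "0.2 0 -0.41 0 -0.035 0; 0.22 0 -0.41 0 -0.035 0; 0.27 0 -0.33 0 -0.034 0; 0.28 0 -0.33 0 -0.035 0; 0.28 0 -0.33 0 -0.035 0"}}

```text
time: 5.95
tool_pos: [0.5728, -0.0412, 0.1741]
ee_rot: [-3.141, 0.832, 2.893]
wrist_force: [0.8, 0.2, -3.1]
width: 0.0138
```

Emit:
{"fn": "step_arm", "kwargs": {"increments": "0.27 0 -0.33 0 -0.035 0; 0.28 0 -0.34 0 -0.035 0; 0.28 0 -0.33 0 -0.035 0; 0.28 0 -0.33 0 -0.035 0; 0.27 0 -0.33 0 -0.035 0"}}

```text
time: 6.45
tool_pos: [0.552, -0.0362, 0.1733]
ee_rot: [-3.141, 1.007, 2.893]
wrist_force: [0.7, -0.6, -3.8]
width: 0.0134
```

Emit:
{"fn": "step_arm", "kwargs": {"increments": "0.28 0 -0.33 0 -0.035 0; 0 0 0 0 0 0"}}

```text
time: 6.65
tool_pos: [0.5476, -0.0349, 0.1723]
ee_rot: [-3.139, 1.042, 2.895]
wrist_force: [0.3, -0.3, -2.8]
width: 0.0141
```

```bash
python3 - <<'E'
from h import *
p,q,o=cur(); print(o["time"],Rr.inv().apply(o["wrist_force"]).round(1),o["wrist_torque"].round(2),o["width"],(rot(PH).inv()*q).as_rotvec().round(3)); p0=np.array([.610992,-.050689,.165812])
print(Rr.inv().apply(p-tip(p0,np.radians(30),0))*1e3)
t=snapshot("top")[120:220,180:300,::-1]; s=snapshot("scene")[140:240,230:330,::-1]
f=lambda i:cv2.resize(i,None,fx=3.6,fy=3.6,interpolation=cv2.INTER_CUBIC)
cv2.imwrite("pics/tip2.png",np.hstack([f(t),f(s)]))
plan(p,q,[(tip(p0,np.radians(30),.08,.0025),rot(PH+np.radians(30)),9)])
E
```

```text
6.65 [ 0.4 -0.2 -2.8] [0.29 0.97 0.03] 0.014088412212720733 [ 0.001 -0.518 -0.001]
[-1.706739   -0.22740711 -1.69833446]
-0.47 0 -0.78 0 -0.001 0; -0.47 0 -0.77 0 0 0; -0.48 0 -0.77 0 -0.001 0; -0.47 0.01 -0.78 0 0 0; -0.47 0 -0.77 0 -0.001 0
-0.48 0 -0.78 -0.001 -0.001 0.001; -0.47 0 -0.77 0 0 0; -0.48 0 -0.77 0 -0.001 0; -0.47 0.01 -0.78 0 -0.001 0
end [ 0.51   -0.0251  0.2442]
```

View pics/tip2.png

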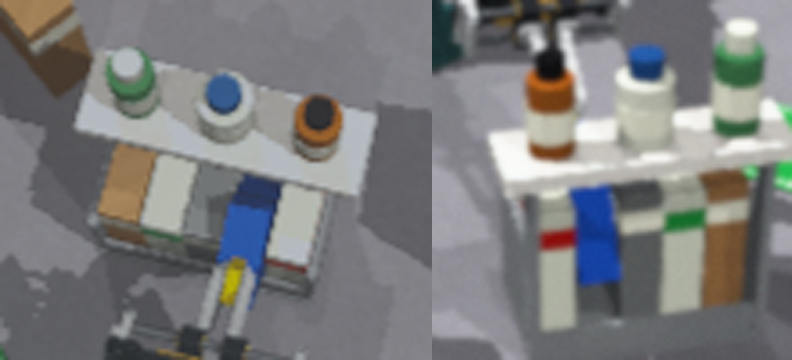

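The case has tipped about 30° with its bottom lifted at the rear, and the neighbours are still in place. Now I draw it up over the lip.

Emit:
{"fn": "step_arm", "kwargs": {"increments": "-0.47 0 -0.78 0 0 0; -0.47 0 -0.77 0 -0.001 0; -0.48 0 -0.77 0 -0.001 0; -0.47 0.01 -0.78 0 0 0; -0.47 0 -0.77 0 -0.001 0"}}

```text
time: 7.25
tool_pos: [0.5278, -0.0296, 0.2164]
ee_rot: [3.142, 1.05, 2.893]
wrist_force: [-0.3, -0.7, -3.5]
width: 0.0138
```

Emit:
{"fn": "step_arm", "kwargs": {"increments": "-0.48 0 -0.78 0 -0.001 0; -0.47 0 -0.77 0 0 0; -0.48 0 -0.77 0 -0.001 0; -0.47 0.01 -0.78 0 -0.001 0; 0 0 0 0 0 0"}}

```text
time: 7.75
tool_pos: [0.5115, -0.025, 0.2498]
ee_rot: [3.14, 1.056, 2.893]
wrist_force: [-1.0, -0.1, -2.1]
width: 0.0137
```

```bash
python3 - <<'E'
from h import *
D=np.radians
p,q,o=cur(); print(o["time"],p,Rr.inv().apply(o["wrist_force"]).round(1),o["width"],(rot(PH).inv()*q).as_rotvec().round(3),o["joint_positions"].round(2))
t=snapshot("top")[120:240,140:300,::-1]; s=snapshot("scene")[100:240,220:350,::-1]
f=lambda i,k:cv2.resize(i,None,fx=k,fy=k,interpolation=cv2.INTER_CUBIC)
a,b=f(t,2.6),f(s,2.6); h=max(a.shape[0],b.shape[0]); pad=lambda i:cv2.copyMakeBorder(i,0,h-i.shape[0],0,0,cv2.BORDER_CONSTANT)
cv2.imwrite("pics/out.png",np.hstack([pad(a),pad(b)]))
# mat: case centre over mat; pull is 18mm front of centre; underside at z
M=np.array([.4423,.2778])
def tgt(zb): # upright case with underside at zb, centre at mat
    return np.r_[M,0]+Rr.apply([-.018,0,0])+[0,0,zb+.172]+rot(PH).apply([0,0,hold_point_z])
print("target",tgt(.005))
A=p+Rr.apply([-.06,0,.05]); 
plan(p,q,[(A,rot(PH+D(30)),3),(tgt(.08),rot(PH),14)])
E
```

```text
7.75 [ 0.51150088 -0.02498619  0.24979053] [-0.9 -0.3 -2.1] 0.013670974946744421 [-0.001 -0.532  0.   ] [-0.03 -0.7   2.22 -0.33  0.61 -1.19]
target [0.4339629  0.27991017 0.16071872]
-0.47 0 -2.56 0 0.003 0; -0.45 0 -2.56 0 0.003 0; -0.46 0.01 -2.57 0.001 0.003 0; 0.72 1.97 -0.33 0 0.037 0; 0.73 1.98 -0.3 0 0.038 0
0.74 1.97 -0.27 0 0.037 0; 0.75 1.98 -0.25 0 0.038 0; 0.76 1.97 -0.22 0 0.037 0; 0.77 1.98 -0.19 0 0.037 0; 0.77 1.97 -0.16 0 0.038 0
0.78 1.98 -0.13 0 0.037 0; 0.79 1.97 -0.1 0 0.038 0; 0.78 1.98 -0.07 0 0.037 0; 0.79 1.97 -0.04 0 0.037 0; 0.79 1.98 -0.02 0 0.038 0
0.79 1.97 0.02 0 0.037 -0.001; 0.79 1.98 0.04 0 0.037 0
end [0.4339 0.28   0.2357]
```

View pics/out.png

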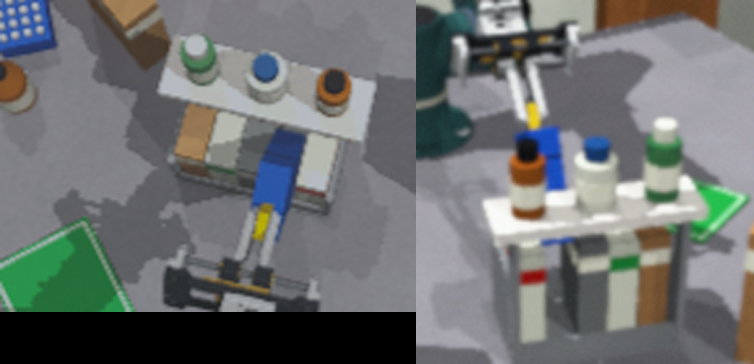

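The case is well above the lip, held firmly, and the neighbours are standing. Joint 2 (−0.70) is near its −0.76 limit, so I un-tip partly while moving forward.

```bash
cat >> h.py <<'E'
P0=np.array([.610992,-.050689,.165812]); V=Rr.inv().apply(P0-rk([-.050,0,.008]))
def case(th,bx,bz):
    th=np.radians(th); c,k=np.cos(th),np.sin(th)
    return rk([bx/1e3+c*V[0]-k*V[2],V[1],bz/1e3+k*V[0]+c*V[2]]),rot(PH+th)
E
python3 - <<'E'
from h import *
p,q,o=cur()
e=Rr.inv().apply(p-case(30.2,0,0)[0])*1e3; print("B",e)
w=[]
bx,bz=e[0],e[2]
f=np.linspace(0,1,9)[1:]
w+=[(*case(30-15*t,bx-2*t,bz+22*t),1) for t in f]
w+=[(*case(15-15*t,bx-2-97*t,bz+22+5*t),1) for t in f]
plan(p,q,w)
E
```

```text
B [-67.86125979   0.28720584  90.64309921]
-0.64 -0.03 0.27 0 0.039 0; -0.59 0 0.21 0 0.033 0; -0.59 0 0.21 0 0.032 0; -0.58 0 0.2 0 0.033 0; -0.58 0 0.19 0 0.033 0
-0.57 0 0.19 0 0.033 0; -0.56 0 0.18 0 0.032 0; -0.56 0 0.18 0 0.033 0; 0.44 0 -0.52 0 0.033 0; 0.47 0 -0.49 0 0.032 0
0.5 0 -0.47 0 0.033 0; 0.52 0 -0.43 0 0.033 0; 0.55 0 -0.41 0 0.033 0; 0.58 0 -0.38 0 0.032 0; 0.6 0 -0.34 0 0.033 0
0.62 0 -0.31 0 0.033 0
end [ 0.4977 -0.022   0.2754]
```

Emit:
{"fn": "step_arm", "kwargs": {"increments": "-0.64 -0.03 0.27 0 0.036 0; -0.59 0 0.21 0 0.033 0; -0.59 0 0.21 0 0.033 0; -0.58 0 0.2 0 0.033 0; -0.58 0 0.19 0 0.033 0"}}

```text
time: 8.35
tool_pos: [0.5361, -0.0318, 0.2652]
ee_rot: [-3.142, 0.882, 2.894]
wrist_force: [-0.3, 0.1, -2.8]
width: 0.0135
```

Emit:
{"fn": "step_arm", "kwargs": {"increments": "-0.57 0 0.19 0 0.033 0; -0.56 0 0.18 0 0.033 0; -0.56 0 0.18 0 0.033 0; 0.44 0 -0.52 0 0.033 0; 0.47 0 -0.49 0 0.032 0"}}

```text
time: 8.85
tool_pos: [0.5378, -0.0323, 0.2752]
ee_rot: [-3.142, 0.718, 2.893]
wrist_force: [0.1, -0.1, -2.7]
width: 0.0138
```

Emit:
{"fn": "step_arm", "kwargs": {"increments": "0.5 0 -0.47 0 0.033 0; 0.52 0 -0.43 0 0.033 0; 0.55 0 -0.41 0 0.033 0; 0.58 0 -0.38 0 0.032 0; 0.6 0 -0.34 0 0.033 0"}}

```text
time: 9.35
tool_pos: [0.5045, -0.0237, 0.275]
ee_rot: [-3.142, 0.555, 2.894]
wrist_force: [0.9, 0.2, -3.1]
width: 0.0137
```

Emit:
{"fn": "step_arm", "kwargs": {"increments": "0.62 0 -0.31 0 0.033 0; 0 0 0 0 0 0"}}

```text
time: 9.55
tool_pos: [0.4984, -0.0222, 0.275]
ee_rot: [3.141, 0.524, 2.893]
wrist_force: [0.5, -1.0, -3.1]
width: 0.0138
```

```bash
python3 - <<'E'
from h import *
p,q,o=cur(); print(o["time"],p,Rr.inv().apply(o["wrist_force"]).round(1),o["width"],(rot(PH).inv()*q).as_rotvec().round(3),o["joint_positions"].round(2))
print("B",Rr.inv().apply(p-case(0,0,0)[0])*1e3)
C=P0-rk([0,-.0415+.0025,.008])  # tcp relative to case underside centre
def tgt(zb): return np.array([.4423,.2778,zb])+C
plan(p,q,[(tgt(.06),rot(PH),18),(tgt(.012),rot(PH),7)])
s=snapshot("scene")[80:260,200:400,::-1]; t=snapshot("top")[120:280,120:310,::-1]
f=lambda i:cv2.resize(i,(int(i.shape[1]*400/i.shape[0]*.8),320),interpolation=cv2.INTER_CUBIC)
cv2.imwrite("pics/up.png",np.hstack([f(t),f(s)]))
E
```

```text
9.55 [ 0.49838502 -0.02221905  0.27497911] [ 0.7 -0.9 -3.1] 0.013800864446342223 [ 0. -0.  0.] [-0.11 -0.43  1.76 -0.07  1.28 -1.43]
B [-1.66150199e+02 -3.06133024e-02  1.17167110e+02]
0.82 1.54 -0.11 0 0 0; 0.81 1.54 -0.1 0 0 0; 0.82 1.53 -0.11 0 0 0; 0.82 1.54 -0.1 0 0 0; 0.81 1.54 -0.11 0 0 0
0.82 1.54 -0.1 0 0 0; 0.82 1.54 -0.11 0 0 0; 0.81 1.53 -0.1 0 0 0; 0.82 1.54 -0.11 0 0 0; 0.82 1.54 -0.1 0 0 0
0.81 1.54 -0.11 0 0 0; 0.82 1.53 -0.1 0 0 0; 0.82 1.54 -0.11 0 0 0; 0.81 1.54 -0.1 0 0 0; 0.82 1.54 -0.11 0 0 0
0.82 1.54 -0.1 0 0 0; 0.81 1.53 -0.11 0 0 0; 0.82 1.54 -0.1 0 0 0; 0.34 0 0.59 0 0 0; 0.35 0 0.6 0 0 0
0.34 0 0.59 0 0 0; 0.34 0 0.59 0 0 0; 0.35 0 0.6 0 0 0; 0.34 0 0.59 0 0 0; 0.34 0 0.6 0 0 0
end [0.4339 0.2797 0.1698]
```

View pics/up.png

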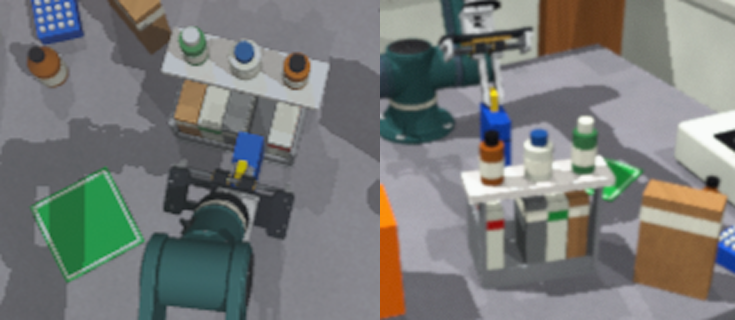

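The case is out, upright and in front of the rack, and the four cartons are standing. Now to the mat.

Emit:
{"fn": "step_arm", "kwargs": {"increments": "0.82 1.54 -0.11 0 0 0; 0.81 1.54 -0.1 0 0 0; 0.82 1.53 -0.11 0 0 0; 0.82 1.54 -0.1 0 0 0; 0.81 1.54 -0.11 0 0 0"}}

```text
time: 10.15
tool_pos: [0.4797, 0.0626, 0.2585]
ee_rot: [3.141, 0.524, 2.893]
wrist_force: [0.2, -0.7, -3.1]
width: 0.014
```

Emit:
{"fn": "step_arm", "kwargs": {"increments": "0.82 1.54 -0.1 0 0 0; 0.82 1.54 -0.11 0 0 0; 0.81 1.53 -0.1 0 0 0; 0.82 1.54 -0.11 0 0 0; 0.82 1.54 -0.1 0 0 0"}}

```text
time: 10.65
tool_pos: [0.4617, 0.1468, 0.2426]
ee_rot: [3.14, 0.524, 2.894]
wrist_force: [-0.1, -0.9, -3.5]
width: 0.014
```

Emit:
{"fn": "step_arm", "kwargs": {"increments": "0.81 1.54 -0.11 0 0 0; 0.82 1.53 -0.1 0 0 0; 0.82 1.54 -0.11 0 0 0; 0.81 1.54 -0.1 0 0 0; 0.82 1.54 -0.11 0 0 0"}}

```text
time: 11.15
tool_pos: [0.4437, 0.2309, 0.2267]
ee_rot: [3.14, 0.523, 2.894]
wrist_force: [0.5, 0.3, -3.8]
width: 0.0137
```

Emit:
{"fn": "step_arm", "kwargs": {"increments": "0.82 1.54 -0.1 0 0 0; 0.81 1.53 -0.11 0 0 0; 0.82 1.54 -0.1 0 0 0; 0.34 0 0.59 0 0 0; 0.35 0 0.6 0 0 0"}}

```text
time: 11.65
tool_pos: [0.433, 0.2802, 0.2031]
ee_rot: [3.142, 0.523, 2.895]
wrist_force: [-0.8, -0.4, -3.5]
width: 0.014
```

Emit:
{"fn": "step_arm", "kwargs": {"increments": "0.34 0 0.59 0 0 0; 0.34 0 0.59 0 0 0; 0.35 0 0.6 0 0 0; 0.3 0 0.52 0 0 0; 0 0 0 0 0 0"}}

```text
time: 12.15
tool_pos: [0.4325, 0.2792, 0.1759]
ee_rot: [-3.14, 0.522, 2.894]
wrist_force: [-1.0, -0.2, -3.4]
width: 0.0134
```

```bash
python3 - <<'E'
from h import *
p,q,o=cur(); print(o["time"],p,o["wrist_force"].round(1),o["width"],(rot(PH).inv()*q).as_rotvec().round(3),o["joint_positions"].round(2))
C=P0-rk([0,-.039,.008]); print("case underside centre",p-C)
s=snapshot("scene")[80:220,260:400,::-1]; t=snapshot("top")[170:280,110:220,::-1]
f=lambda i:cv2.resize(i,(390,390),interpolation=cv2.INTER_CUBIC)
cv2.imwrite("pics/mat.png",np.hstack([f(t),f(s)]))
E
```

```text
12.15 [0.43246641 0.27917696 0.17586507] [-1.  -0.2 -3.4] 0.013438755478836762 [ 0.002  0.002 -0.   ] [ 0.75 -0.19  1.79 -0.45  1.28 -0.5 ]
case underside centre [0.44090503 0.27725819 0.01805307]
```

View pics/mat.png

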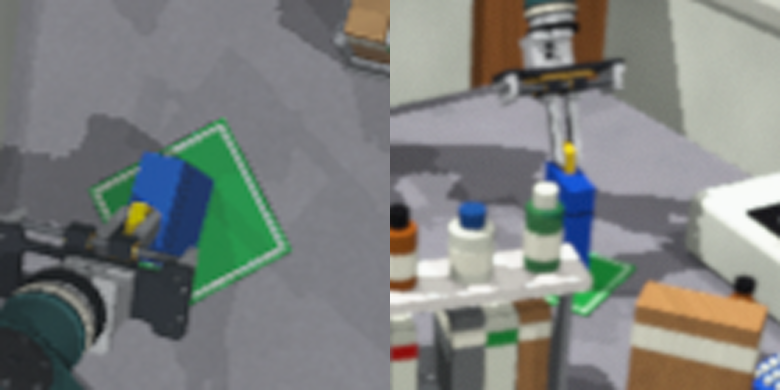

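The case hangs upright over the middle of the mat with its underside about 13 mm above it. I lower it gently.

Emit:
{"fn": "step_arm", "kwargs": {"increments": "0.15 0 0.26 0 0 0; 0.15 0 0.26 0 0 0; 0.1 0 0.17 0 0 0; 0.1 0 0.17 0 0 0; 0 0 0 0 0 0"}}

```text
time: 12.75
tool_pos: [0.4327, 0.2797, 0.1669]
ee_rot: [-3.141, 0.523, 2.894]
wrist_force: [-0.0, -0.0, -3.1]
width: 0.0141
```

Emit:
{"fn": "step_arm", "kwargs": {"increments": "0.05 0 0.09 0 0 0; 0.05 0 0.09 0 0 0; 0 0 0 0 0 0"}}

```text
time: 13.05
tool_pos: [0.4329, 0.2798, 0.1652]
ee_rot: [-3.141, 0.523, 2.894]
wrist_force: [-0.1, -0.6, -3.6]
width: 0.0136
```

Emit:
{"fn": "step_arm", "kwargs": {"increments": "0.05 0 0.09 0 0 0; 0 0 0 0 0 0"}}

```text
time: 13.25
tool_pos: [0.4329, 0.2798, 0.1642]
ee_rot: [-3.141, 0.523, 2.894]
wrist_force: [-0.1, 0.2, -3.2]
width: 0.0139
```

Emit:
{"fn": "step_arm", "kwargs": {"increments": "0.05 0 0.09 0 0 0; 0 0 0 0 0 0"}}

```text
time: 13.45
tool_pos: [0.4329, 0.2798, 0.1631]
ee_rot: [-3.141, 0.523, 2.894]
wrist_force: [-0.1, -0.2, -2.6]
width: 0.0137
```

Emit:
{"fn": "step_arm", "kwargs": {"increments": "0.03 0 0.05 0 0 0; 0 0 0 0 0 0"}}

```text
time: 13.65
tool_pos: [0.4331, 0.28, 0.163]
ee_rot: [3.141, 0.524, 2.893]
wrist_force: [-0.3, -1.0, -1.5]
width: 0.014
```

Emit:
{"fn": "step_arm", "kwargs": {"increments": "0.03 0 0.05 0 0 0; 0 0 0 0 0 0"}}

```text
time: 13.85
tool_pos: [0.4332, 0.28, 0.1629]
ee_rot: [3.141, 0.524, 2.893]
wrist_force: [-3.0, 0.0, 1.9]
width: 0.0136
```

Emit:
{"fn": "step_arm", "kwargs": {"increments": "0.03 0 0.05 0 0 0; 0 0 0 0 0 0"}}

```text
time: 14.05
tool_pos: [0.4333, 0.2801, 0.163]
ee_rot: [3.14, 0.525, 2.893]
wrist_force: [-4.7, -0.7, 4.5]
width: 0.014
```

It has landed: the vertical force changed from −3 to +4.5 N. I release and back out along the tool axis.

Emit:
{"fn": "step_arm", "kwargs": {"increments": "0 0 0 0 0 0; 0 0 0 0 0 0; 0 0 0 0 0 0; 0 0 0 0 0 0", "claw": 0.1}}

```text
time: 14.45
tool_pos: [0.433, 0.2798, 0.1612]
ee_rot: [-3.141, 0.523, 2.894]
wrist_force: [0.8, -0.2, 0.5]
width: 0.0409
```

Emit:
{"fn": "step_arm", "kwargs": {"increments": "0 0 -0.5 0 0 0; 0 0 -1 0 0 0; 0 0 -1.5 0 0 0; 0 0 -2 0 0 0; 0 0 -2 0 0 0"}}

```text
time: 14.95
tool_pos: [0.3985, 0.2886, 0.2235]
ee_rot: [3.141, 0.524, 2.893]
wrist_force: [0.1, -0.4, 0.6]
width: 0.0424
```

Emit:
{"fn": "step_arm", "kwargs": {"increments": "0 0 -2 0 0 0; 0 0 -2 0 0 0; 0 -2 -2 0 0 0; 0 -2 -1 0 0 0; 0 -2 0 0 0 0"}}

```text
time: 15.45
tool_pos: [0.35, 0.2393, 0.286]
ee_rot: [3.137, 0.526, 2.893]
wrist_force: [1.1, -0.0, 0.5]
width: 0.0421
```

Emit:
{"fn": "step_arm", "kwargs": {"increments": "0 -2.5 0 0 0 0; 0 -2.5 0 0 0 0; 0 -2.5 0 0 0 0; 0 -1.5 0 0 0 0; 0 0 0 0 0 0"}}

```text
time: 15.95
tool_pos: [0.3279, 0.1506, 0.2844]
ee_rot: [3.138, 0.526, 2.89]
wrist_force: [0.7, 0.4, -0.4]
width: 0.0423
```

```bash
python3 - <<'E'
from h import *
p,q,o=cur(); print(o["time"],p,o["wrist_force"].round(1),o["width"],o["joint_positions"].round(2))
s=snapshot("scene")[90:290,160:440,::-1]; T=snapshot("top")[:,:,::-1]; t=T[90:290,110:390]
hsv=cv2.cvtColor(T,cv2.COLOR_BGR2HSV); b=cv2.inRange(hsv,(105,150,60),(125,255,255)); b[:190]=0;b[280:]=0;b[:,:120]=0;b[:,220:]=0
pred=np.array([(.4423,.2778,0)]*8)+Rr.apply(np.array([(x,y,z) for z in(.005,.155) for x in(-.05,.05) for y in(-.02,.02)]))
u=proj("top",pred)
print("blue bbox",cv2.boundingRect(cv2.findNonZero(b)),"pred",u.min(0),u.max(0),"mat",cv2.boundingRect(cv2.findNonZero(cv2.inRange(hsv[190:280,120:220],(45,120,60),(75,255,255)))))
f=lambda i:cv2.resize(i,(784,560),interpolation=cv2.INTER_CUBIC)
g=lambda i:cv2.resize(i,(400,286),interpolation=cv2.INTER_CUBIC)
cv2.imwrite("pics/fin.png",np.hstack([g(t),g(s)]))
E
```

```text
15.95 [0.32789836 0.15055975 0.28440982] [ 0.7  0.4 -0.4] 0.0422743794924685 [ 0.66 -0.62  1.86 -0.41  1.56 -0.73]
blue bbox (143, 214, 27, 33) pred [143.21753777 211.83191237] [171.64686063 246.36128442] mat (19, 14, 53, 57)
```

View pics/fin.png

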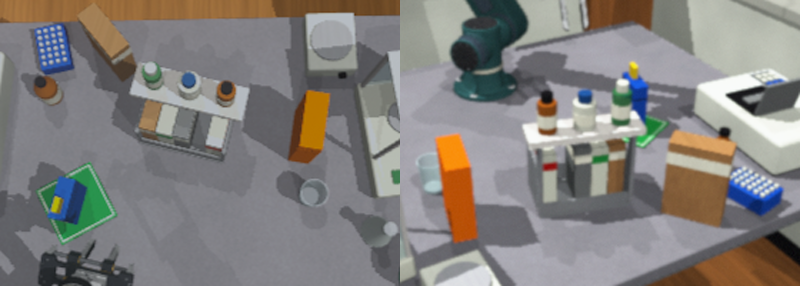

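The blue case stands upright on the mat at top-view crop (67,200). Its blue outline agrees with the prediction for a centred, upright case within about 2 px. The four cartons, bottles, beaker and flask look undisturbed, and the gripper is clear.

```bash
python3 -c "
from bench import *
print(close_job())"
```

```text
the job is handed in; nothing more can be done
None
```

The blue case now stands upright in the middle of the green mat, and I handed the job in at about 16 s of the 48 s allowed. I gripped the yellow rib with the tool tilted 30°. Then I tipped the case about 30° over the lip, drew it up and forward, brought it upright in front of the rack and set it down gently.

**Last checks:**
- **Placement:** the top view agrees with a centred, upright case to about 2 pixels (roughly 7 mm).
- **Surroundings:** the last pictures show all four cartons in their places and the other bench items undisturbed by eye. I did not measure the cartons' poses again.
- **Forces:** wrist force read at most about 7 N, at touchdown. The gripper is clear of everything.
- **Disagreements:** early in the tip the arm sat about 2–3 mm below plan, which I corrected. The rib also measured about 3 mm off its nominal place in the row, so I gripped it where I saw it.

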